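Prove the sifter's emergency stop: press it home, then twist it free

TASK

Test the compost sifter's stop before work: press the red mushroom head on the yellow console all the way in until it stays down by itself after you let go, then twist it clockwise, taking a fresh hold if need be, until it springs back up, and leave it up. Do not press the green start button, and leave the pot, plug tray, dibber and cultivator as they are.

Things in the scene. Friction and masses are not known exactly. Their poses are not given: they have to be found in the camera images.
- station: yellow console fixed to the bench, 150 mm deep (x), 224 wide (y), about 180 high; origin: centre of its underside. Its top face slopes down towards its own -x (the robot): outward normal (-0.5, 0, 0.866), 30 deg from vertical, face centre at (0, 0, 0.115). The red stop head stands on the face 45 mm to +y of that centre, the green start button (28 mm) 60 mm to -y.
- stop_top (a point): centre of the top of the grip rib on the red stop head; moves and turns with it. z: outward along the head's tilted axis; x: along the rib. Rib 60 mm long, 16 thick, standing 22 mm above the domed head (64 mm across, 22 high). The point is 66 mm out from the sloping face when up, 55 when latched; the gap between face and head's underside is 22 mm when up.
- stop_press (a joint): how far the head is pressed in along its axis: 0 up, stop at 0.013 m, about 0.011 when latched. The spring rises from 4 to 8 N, and some 3 N more is needed as the latch snaps in, near the bottom.
- stop_turn (a joint): rotation of the head about its axis, rad, growing clockwise as seen looking at the head. Stiff (0.06 N m), stays where left; travel -0.5 to 2.9; starts near 0. The latch lets the pressed head go at an angle that differs from time to time, somewhere between 1.7 and 2.5; the head can spring up only when not clamped.
- start (a joint): how far the green start button is pressed, 0 to 0.005 m: must not be pressed
- pot: blue glazed plant pot, 115 mm high, 126 across the rim, bystander; origin at the centre of its underside
- plug_tray: red plastic plug tray with 12 cells, 190 x 130 x 45 mm, bystander; origin at the centre of its underside
- dibber: birch T-handled dibber lying flat, 200 mm long along its x, cross-handle 100 mm, 28 thick, bystander; origin on the bench under its middle
- cultivator: steel three-tined hand cultivator lying flat, 200 mm long along its x, 80 wide, 32 high, bystander; origin on the bench under its middle

How it is judged:
On the way, in this order (a step that is already met when the one before it is completed fails the run):
1. the stop head is latched down (over 9 mm in) with the robot not touching the console (value of joint stop_press above 0.009 m and contact force between each of the fingers, the arm and station below 0.2 N), for 0.3 s.
2. the head has been turned clockwise past 1.2 rad and has sprung up (less than 3 mm in) (value of joint stop_press below 0.003 m and value of joint stop_turn above 1.2 rad), for 0.2 s.
At the end, for the whole second after the job is handed in: The stop head stands up again (less than 3 mm in), released; the start button is out (less than 2 mm in); pot, plug tray, dibber and cultivator are at rest, upright or flat as found (within 0.2 rad), within 20 mm of where they stood (value of joint stop_press below 0.003 m and value of joint start below 0.002 m and contact force between each of the fingers, the arm and station below 0.2 N and distance of each of pot, plug_tray, dibber, cultivator from where it was at the start of the episode below 0.02 m and angle between each of pot, plug_tray, dibber, cultivator's own z axis and vertical below 0.2 rad and linear speed of each of pot, plug_tray, dibber, cultivator below 0.02 m/s); the robot touches nothing.
It fails at once if the green start button is pressed (more than 3 mm) (value of joint start above 0.003 m).
It fails at once if the blue pot is moved by more than 20 mm or tipped (distance of pot from where it was at the start of the episode above 0.02 m or angle between pot's own z axis and vertical above 0.3 rad).
It fails at once if the plug tray is moved by more than 20 mm or tipped (distance of plug_tray from where it was at the start of the episode above 0.02 m or angle between plug_tray's own z axis and vertical above 0.3 rad).
It fails at once if the dibber is moved by more than 20 mm or tipped (distance of dibber from where it was at the start of the episode above 0.02 m or angle between dibber's own z axis and vertical above 0.3 rad).
It fails at once if the cultivator is moved by more than 20 mm or tipped (distance of cultivator from where it was at the start of the episode above 0.02 m or angle between cultivator's own z axis and vertical above 0.3 rad).
It also fails if it takes over 54 s, if anything falls off the work surface, if the arm or the gripper's body presses on something with over 40 N, if the wrist force passes 120 N, or if a joint passes its speed limit or range.

ROBOT

A 6-joint arm with a two-finger parallel gripper is mounted at the origin on the work surface. World frame = base frame: x ahead of the robot, y to its left, z up, the work surface at z = 0. Lengths are in m, angles in rad, forces in N, time in s.
With the tool pointing down it reaches from about 0.35 to 0.85 m from the base axis. Payload 8.1 kg.
Tool frame: the origin (TCP) lies on the centre line of the jaws, within the pads' length; the fingertips stand 17 mm ahead of it and the grasp point (between the pads) lies 2 mm behind it; z points along the fingers, y is the line along which they close (so a half turn about z gives the same grasp; the last joint's range is limited). The gripper opens to 93 mm and grips with 3 to 60 N. Pads are 15 mm wide; open, the fingers measure 128 mm over their backs; the gripper's body (75 mm by 188 mm) begins 65 mm behind the grasp point.
Start: joints at [1.202, 0.13, 1.488, -0, 1.523, -0.085], TCP at [0.168, 0.576, 0.208] pointing down, gripper open.
Joint ranges: [-2.96, 2.96], [-0.89, 2.26], [0.02, 2.5], [-1.34, 4.48], [0, 2.73], [-2.66, 2.66]. Speed limits (rad/s): [2.39, 2.39, 2.79, 3.14, 3.14, 3.14].

INTERFACE

Orientations are given as a rotation vector (axis times angle).
In Python, from plant import telemetry, viewer, order gives the robot as it stands.
- The arm moves only by the tool send_rows, never from a script. Its argument "plan" is a list that holds one entry, the list of rows, each a list of 5 numbers: the closure, from -1 (fully open) to 1 (shut), then the shift along the world's x, y, z normalised to -1 to 1, where 1 is 0.2 m, then the turn about the world's z normalised to -1 to 1, where 1 is 60 degrees. A call has 1 to 20 rows; each row is the pose to reach, as a shift and turn from the pose commanded when the call began; what a row does not reach only later rows make up. A row lasts 1/12 s, in which the tool goes at most 41.7 mm and 7.16 degrees, less where a joint would pass 70% of its speed; a pose out of reach is approached as far as the arm can. A call with a number of a shift or a turn outside -1 to 1 is refused whole. A call with a gripper value outside its range is refused whole. The fingers move at their own pace and stop on an object; "force" is the grip in N (left out, the last holds). Time passes only in rows, so rows that repeat a pose let the fingers close. It gives the time, the measured TCP pose, the force, the opening and the grip force at its end, in the units of the state.
- telemetry.read_state(): the state, without advancing time (a new reading comes with each control period).
- viewer.read_camera(name): name is "scene" or "top" or "wrist"; returns (picture, depth): 384x512x3 uint8, blue, green, red; 384x512 float32, m along the optical axis (not along the pixel's ray), 0 where there is no reading.
- viewer.calibration(name): a dict with "camera_matrix" (3x3 intrinsics, pixels), "extrinsics" (4x4, takes a point from camera to world coordinates); the wrist camera has in their place "hand_eye" (4x4, takes a point from camera to tool coordinates, whose origin is the TCP and whose axes are the flange's). Camera axes: x right, y up, looking along -z (the intrinsics and any distortion apply to the point x, -y, -z); pixel columns grow to the right and rows downward; lengths in m; the calibration is good to about 2 mm. A picture is of the moment at which its call begins: read the wrist's pose just before it. calibration takes no time and is no camera call.
- order.close_job(): hands the job in; it is judged then, once.
The state is a dict: "t": time; "q": joint angles; "dq": joint speeds; "joint_torque": joint torques, N m; "tool_pos": TCP position; "orientation": TCP orientation; "force": force on the tool from outside, world axes, zero at the start; "wrist_torque": the same for the moment, N m; "opening": finger opening in m; "gripper_force": force on a finger pad.
Only numpy, scipy, OpenCV 4.12 (cv2) and the standard library are available. Lean on these libraries where they do the work, as an engineer would, in place of code of your own. Each camera call takes 0.05 s, during which the arm holds its last target. There are 200 camera calls.

## Working session

There is one attempt and no reset: what is moved stays moved. The work goes in short steps, Python scripts to look and compute and a tool call to move; the robot and the scene stay as the last step left them, time stands still between calls to the robot, and variables do not carry over. Pictures are saved under pics/ and viewed, at most 10 in all, crops included, and the job is handed in when it is done.

Besides the shell and the picture viewer there is one more tool, called after "Emit:" as name([rows], argument=value, ...), one row to a line, values as JSON. send_rows: Moves the arm, as the interface text tells. Scaled input: -1 to 1 covers 0.2 m each way for a shift and 60 degrees each way for a turn. Its arguments: {"type":"object","properties":{"plan":{"type":"array"},"force":{"type":"number"}},"required":["plan"]}

```bash
mkdir -p pics; ls; python3 - <<'E'
from plant import telemetry, viewer
import cv2,numpy as np
s=telemetry.read_state();print({k:np.round(v,3) for k,v in s.items()})
for n in("scene","top"):
    p,d=viewer.read_camera(n);cv2.imwrite(f"pics/{n}.png",p);np.save(f"{n}_d.npy",d);c=viewer.calibration(n);print(n,{k:np.round(v,3).tolist() if not isinstance(v,str) else v for k,v in c.items()})
a=cv2.imread("pics/scene.png");b=cv2.imread("pics/top.png")
E
```

```text
pics
{'t': np.float64(0.0), 'q': array([ 1.202,  0.131,  1.489, -0.   ,  1.523, -0.085]), 'dq': array([-0.001, -0.001, -0.   ,  0.002,  0.   ,  0.   ]), 'joint_torque': array([-1.0000e-03, -5.5982e+01, -4.9177e+01,  7.7000e-02,  3.5000e-02,
       -0.0000e+00]), 'tool_pos': array([0.168, 0.575, 0.207]), 'orientation': array([-4.44e-01, -3.11e+00,  3.00e-03]), 'force': array([ 0.05 , -0.477,  0.434]), 'wrist_torque': array([-0.001,  0.033,  0.018]), 'gripper_force': np.float64(0.0), 'opening': np.float64(0.093)}
scene {'camera_matrix': [[377.851, 0.0, 253.651], [0.0, 377.851, 190.214], [0.0, 0.0, 1.0]], 'extrinsics': [[0.127, -0.603, 0.788, 1.326], [0.992, 0.076, -0.102, -0.094], [0.002, 0.794, 0.608, 0.699], [0.0, 0.0, 0.0, 1.0]]}
top {'camera_matrix': [[367.435, 0.0, 257.596], [0.0, 367.435, 195.386], [0.0, 0.0, 1.0]], 'extrinsics': [[-0.008, 0.997, -0.072, 0.468], [-1.0, -0.006, 0.021, 0.02], [0.02, 0.072, 0.997, 1.22], [0.0, 0.0, 0.0, 1.0]]}
```

View pics/scene.png

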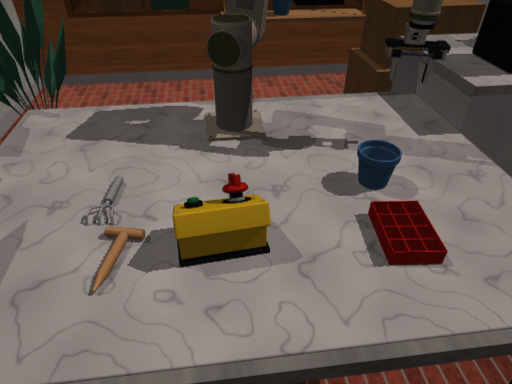

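View pics/top.png

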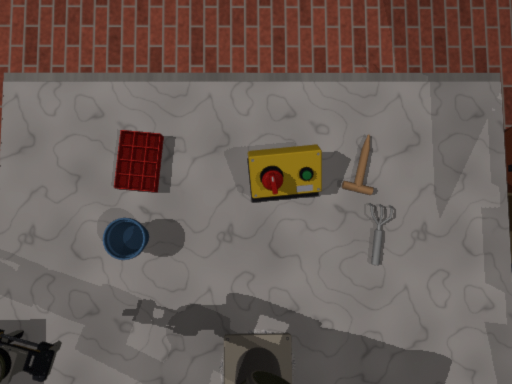

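The scene view shows the yellow console with the red head at about (235,185) and the green button at (193,202). In the top view the head is at (272,180), the green button at (307,174), and the console spans columns 248-322 and rows 146-200. I'll measure these from depth.

```bash
cat > h.py <<'E'
import numpy as np,cv2
from plant import telemetry,viewer
from scipy.spatial.transform import Rotation as R
def cloud(n,p,d):
    c=viewer.calibration(n);K=np.array(c["camera_matrix"]);
    if n=="wrist":
        s=telemetry.read_state();T=np.eye(4);T[:3,:3]=R.from_rotvec(s["orientation"]).as_matrix();T[:3,3]=s["tool_pos"];E=T@np.array(c["hand_eye"])
    else:E=np.array(c["extrinsics"])
    v,u=np.mgrid[:384,:512];P=np.stack([(u-K[0,2])/K[0,0]*d,-(v-K[1,2])/K[1,1]*d,-d],-1)
    return P@E[:3,:3].T+E[:3,3]
def masks(p):
    h=cv2.cvtColor(p,cv2.COLOR_BGR2HSV);H,S,V=[h[...,i] for i in range(3)]
    b=(S>150)&(V>40)
    return dict(yellow=b&(H>20)&(H<34),red=b&((H<8)|(H>172)),green=(S>80)&(H>50)&(H<90)&(V>40))
E
python3 - <<'E'
from h import *
s=telemetry.read_state();print("toolR",np.round(R.from_rotvec(s["orientation"]).as_matrix(),3).tolist())
for n in("top","scene"):
    p=cv2.imread(f"pics/{n}.png");d=np.load(n+"_d.npy");P=cloud(n,p,d);M=masks(p);ok=d>0
    near=(abs(P[...,0]-.55)<.2)&(abs(P[...,1]+.03)<.14)&ok&(P[...,2]>.03)
    for k,m in M.items():
        q=P[m&near];print(n,k,len(q),np.round(q.mean(0),4),np.round(np.percentile(q,[1,99],axis=0),4).tolist())
    q=P[M["yellow"]&near]
    if n=="top":
        A=np.c_[q[:,:2],np.ones(len(q))];w=np.ones(len(q),bool)
        for _ in range(8):
            c=np.linalg.lstsq(A[w],q[w,2],rcond=None)[0];w=abs(A@c-q[:,2])<.006
        nn=np.array([-c[0],-c[1],1]);nn/=np.linalg.norm(nn);print("plane",c,nn,w.sum(),"yaw",np.degrees(np.arctan2(-nn[1],-nn[0])))
        print("minrect",cv2.minAreaRect(q[:,:2].astype(np.float32)))
    q=P[M["red"]&near];q=q[np.argsort(-q[:,2])][:40];print("top red",np.round(q[:12],4).tolist())
p=cv2.imread("pics/top.png")[130:220,230:340];a=cv2.resize(p,None,fx=4,fy=4,interpolation=cv2.INTER_CUBIC)
p=cv2.imread("pics/scene.png")[160:270,160:280];b=cv2.resize(p,(390,360),interpolation=cv2.INTER_CUBIC)
cv2.imwrite("pics/crop1.png",cv2.hconcat([a[:,:405],b]))
E
```

```text
toolR [[-0.96, 0.28, -0.001], [0.28, 0.96, -0.001], [0.0, -0.002, -1.0]]
top yellow 2247 [ 0.628  -0.0723  0.1219] [[0.5481, -0.1676, 0.0806], [0.6953, 0.0224, 0.1493]]
top red 337 [ 0.5896 -0.0445  0.1581] [[0.5539, -0.0743, 0.1194], [0.6229, -0.0154, 0.1862]]
top green 67 [ 0.607  -0.1487  0.1337] [[0.5951, -0.1628, 0.1253], [0.6184, -0.1361, 0.1408]]
plane [ 0.56942171  0.05030333 -0.22767643] [-0.49435161 -0.04367155  0.86816432] 1869 yaw 5.048465251456375
minrect ((0.622754693031311, -0.07621914148330688), (0.14431916177272797, 0.19742077589035034), 5.256288528442383)
top red [[0.5943, -0.0367, 0.1887], [0.5974, -0.034, 0.1866], [0.5889, -0.0396, 0.1865], [0.6003, -0.0454, 0.1863], [0.5975, -0.0369, 0.1859], [0.5975, -0.0454, 0.1857], [0.5975, -0.0426, 0.1854], [0.5976, -0.0483, 0.185], [0.5948, -0.0483, 0.1845], [0.5977, -0.0398, 0.1844], [0.6005, -0.0427, 0.1841], [0.592, -0.0483, 0.184]]
scene yellow 3909 [ 0.6756 -0.0747  0.1035] [[0.5705, -0.1683, 0.0314], [0.7033, 0.0227, 0.1487]]
scene red 299 [ 0.603  -0.046   0.1633] [[0.5618, -0.072, 0.1489], [0.6199, -0.0163, 0.1867]]
scene green 45 [ 0.6141 -0.147   0.1358] [[0.5975, -0.1586, 0.1298], [0.6226, -0.1361, 0.1401]]
top red [[0.5993, -0.0462, 0.1874], [0.5992, -0.0415, 0.1868], [0.6032, -0.0419, 0.1868], [0.5995, -0.0368, 0.1867], [0.5981, -0.0438, 0.1863], [0.6008, -0.0464, 0.1855], [0.6006, -0.044, 0.1852], [0.5974, -0.0343, 0.185], [0.6008, -0.037, 0.1847], [0.6005, -0.0393, 0.1847], [0.5964, -0.0389, 0.1847], [0.595, -0.0483, 0.1845]]
```

View pics/crop1.png

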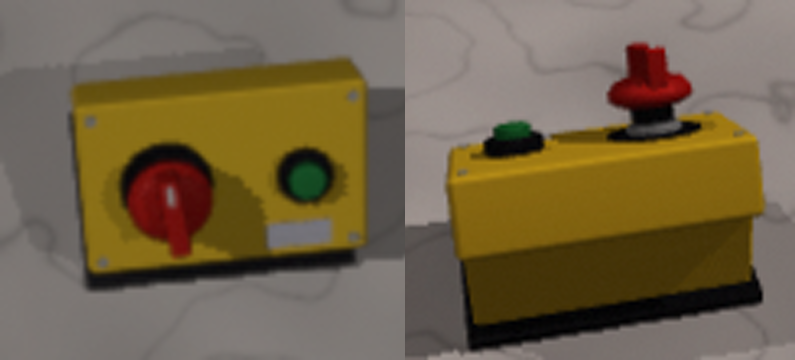

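The rib lies along the slope, so θ≈0, and the console yaw is about 5°. I'll move above the head, with the tool y turned to the console's yaw, for a close look with the wrist camera.

Emit:
send_rows([
  [[1,0.3,-0.3,0.8,0.2],[1,0.65,-1,0.8,0.355],[1,0.65,-1,0.8,0.355],[1,0.65,-1,0.8,0.355],[1,0.65,-1,0.8,0.355],[1,0.65,-1,0.8,0.355],[1,0.65,-1,0.8,0.355],[1,0.65,-1,0.8,0.355],[1,0.65,-1,0.8,0.355]],
], force=30)

```text
t: 0.85
tool_pos: [0.2994, 0.3751, 0.37]
orientation: [-0.132, 3.136, 0.003]
force: [-0.5, 0.4, -0.5]
opening: 0.0375
gripper_force: 0.0
```

Emit:
send_rows([
  [[1,0.65,-1,0,0],[1,0.65,-1,0,0],[1,0.65,-1,0,0],[1,0.65,-1,0,0],[1,0.65,-1,0,0],[1,0.65,-1,0,0],[1,0.65,-1,0,0]],
])

```text
t: 1.43
tool_pos: [0.4296, 0.1729, 0.3661]
orientation: [0.132, -3.136, 0.003]
force: [-0.1, 0.4, -0.7]
opening: 0.0006
gripper_force: 0.0
```

Emit:
send_rows([
  [[1,0.4,-1,0,0],[1,0.4,-1,0,0],[1,0.4,-1,0,0],[1,0.4,-1,0,0],[1,0.4,-1,0,0],[1,0.4,-1,0,0],[1,0.4,-1,0,0],[1,0.4,-1,0,0]],
])

```text
t: 2.1
tool_pos: [0.5078, -0.0227, 0.367]
orientation: [0.138, -3.136, -0.002]
force: [-0.8, -0.9, -0.1]
opening: 0.0007
gripper_force: 0.0
```

```bash
python3 - <<'E'
from h import *
s=telemetry.read_state();print(s["t"],s["tool_pos"],s["force"],s["opening"],np.round(R.from_rotvec(s["orientation"]).as_matrix(),3).tolist());print(np.round(viewer.calibration("wrist")["hand_eye"],3).tolist())
p,d=viewer.read_camera("wrist");P=cloud("wrist",p,d);cv2.imwrite("pics/w1.png",p);np.save("w1.npy",P)
E
```

```text
2.1 [ 0.50780067 -0.02269782  0.36699594] [-0.7873465  -0.94016658 -0.05650907] 0.0007076649724563866 [[-0.996, -0.088, -0.003], [-0.088, 0.996, 0.001], [0.002, 0.001, -1.0]]
[[-0.0, 0.955, 0.296, 0.083], [1.0, 0.0, -0.0, 0.0], [-0.001, 0.296, -0.955, -0.176], [0.0, 0.0, 0.0, 1.0]]
```

View pics/w1.png

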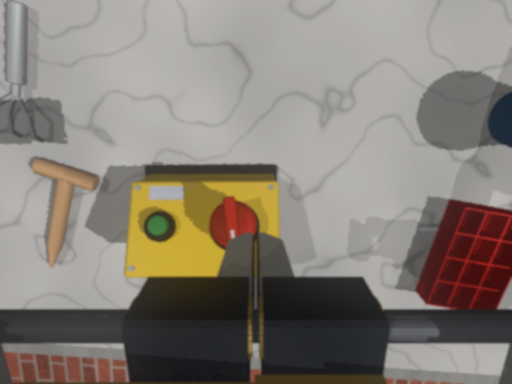

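The wrist view shows the head centred at about (233,220), partly behind the fingers. The rib points down-slope at (229,203), the green button is at (160,226), and the face spans columns 127-279. Next I'll fit the geometry.

```bash
cat > m.py <<'E'
from h import *
def fit(p,P,tag):
    M=masks(p);near=(abs(P[...,0]-.6)<.15)&(abs(P[...,1]+.07)<.15)&(P[...,2]>.05)
    q=P[M["yellow"]&near];A=np.c_[q[:,:2],np.ones(len(q))];w=np.ones(len(q),bool)
    for _ in range(10):
        c=np.linalg.lstsq(A[w],q[w,2],rcond=None)[0];w=abs(A@c-q[:,2])<.004
    n=np.array([-c[0],-c[1],1]);n/=np.linalg.norm(n)
    f=q[w];rc=cv2.minAreaRect(f[:,:2].astype(np.float32));print(tag,"n",n.round(3),"yaw",np.degrees(np.arctan2(-n[1],-n[0])).round(2),"rect",rc)
    yaw=np.radians(5.1);X=np.array([np.cos(yaw),np.sin(yaw),0]);Y=np.array([-np.sin(yaw),np.cos(yaw),0]);N=-.5*X+.866*np.array([0,0,1]);U=np.cross(Y,N)
    a=f@Y;print(" face Y ext",np.percentile(a,[.3,99.7]).round(4),"U ext",np.percentile(f@U,[.3,99.7]).round(4),"N",np.median(f@N).round(4))
    fn=np.median(f@N)
    for k in("red","green"):
        r=P[M[k]&near];h=r@N-fn;print(" ",k,len(r),"h pct",np.percentile(h,[1,50,99]).round(4))
        for lo,hi in((.008,.03),(.025,.042),(.05,.075)):
            t=r[(h>lo)&(h<hi)]
            if len(t)>8:print("   h",lo,hi,len(t),"Y",np.percentile(t@Y,[2,50,98]).round(4),"U",np.percentile(t@U,[2,50,98]).round(4),"rect",[np.round(v,4) for v in cv2.minAreaRect(np.c_[t@U,t@Y].astype(np.float32))])
    print(" Y origin: world pt = u*U+y*Y+n*N",U.round(4),Y.round(4),N.round(4))
if __name__=="__main__":
    fit(cv2.imread("pics/w1.png"),np.load("w1.npy"),"wrist")
    for n in("top","scene"):
        p=cv2.imread(f"pics/{n}.png");fit(p,cloud(n,p,np.load(n+"_d.npy")),n)
E
python3 m.py
```

```text
wrist n [-0.499 -0.048  0.866] yaw 5.45 rect ((0.6125903129577637, -0.08734673261642456), (0.11990318447351456, 0.21505959331989288), 5.176621437072754)
 face Y ext [-0.2479 -0.0349] U ext [0.51   0.6468] N -0.2009
  red 1376 h pct [0.0325 0.0435 0.0676]
   h 0.025 0.042 428 Y [-0.1233 -0.1047 -0.0657] U [0.5539 0.5801 0.6054] rect [array([ 0.576 , -0.0967]), array([0.0512, 0.0608]), np.float64(21.9919)]
   h 0.05 0.075 470 Y [-0.1057 -0.0977 -0.0879] U [0.5517 0.5735 0.5994] rect [array([ 0.5765, -0.0969]), array([0.0533, 0.016 ]), np.float64(7.6055)]
  green 304 h pct [0.0122 0.0207 0.0226]
   h 0.008 0.03 304 Y [-0.2136 -0.2012 -0.1892] U [0.5665 0.5787 0.5907] rect [array([ 0.5781, -0.202 ]), array([0.0279, 0.0261]), np.float64(36.9435)]
 Y origin: world pt = u*U+y*Y+n*N [0.8626 0.077  0.5   ] [-0.0889  0.996   0.    ] [-0.498  -0.0444  0.866 ]
top n [-0.002 -0.116  0.993] yaw 89.06 rect ((0.6352654099464417, -0.08624038845300674), (0.10252957046031952, 0.21633818745613098), 8.41205883026123)
 face Y ext [-0.2514 -0.0328] U ext [0.5592 0.6482] N -0.2008
  red 432 h pct [0.0021 0.
[... 618 characters left out ...]
ene n [0.149 0.017 0.989] yaw -173.65 rect ((0.6515691876411438, -0.08507879078388214), (0.09620247036218643, 0.2166140228509903), 5.33328104019165)
 face Y ext [-0.2499 -0.0347] U ext [0.5797 0.651 ] N -0.2453
  red 299 h pct [0.0716 0.0858 0.1116]
   h 0.05 0.075 32 Y [-0.1242 -0.1038 -0.0737] U [0.5924 0.6057 0.6092] rect [array([ 0.6006, -0.0984]), array([0.0557, 0.0176]), np.float64(84.8492)]
  green 45 h pct [0.0586 0.0638 0.0668]
   h 0.05 0.075 45 Y [-0.2125 -0.2006 -0.1907] U [0.5698 0.5886 0.593 ] rect [array([ 0.5822, -0.2018]), array([0.0208, 0.025 ]), np.float64(40.4431)]
 Y origin: world pt = u*U+y*Y+n*N [0.8626 0.077  0.5   ] [-0.0889  0.996   0.    ] [-0.498  -0.0444  0.866 ]
```

All fits agree: the axis is at U=0.579, Y=-0.097 and the face at N=-0.201. That puts the rib top at about (0.575,-0.046,0.173). I'll approach along the axis with closed fingers.

Emit:
send_rows([
  [[1,0.225,-0.125,-0.755,0],[1,0.225,-0.125,-0.755,0],[1,0.225,-0.125,-0.755,0],[1,0.225,-0.125,-0.755,0],[1,0.225,-0.125,-0.755,0],[1,0.225,-0.125,-0.755,0],[1,0.225,-0.125,-0.755,0]],
], force=40)

```text
t: 2.73
tool_pos: [0.5535, -0.0475, 0.2198]
orientation: [-0.141, 3.136, -0.0]
force: [1.0, -0.0, 0.5]
opening: 0.0008
gripper_force: 0.0
```

Emit:
send_rows([
  [[1,0.025,0.002,-0.0435,0],[1,0.05,0.004,-0.087,0],[1,0.0625,0.005,-0.108,0],[1,0.075,0.006,-0.13,0],[1,0.0825,0.007,-0.143,0],[1,0.0825,0.007,-0.143,0]],
])

```text
t: 3.23
tool_pos: [0.5693, -0.0475, 0.1879]
orientation: [0.138, -3.137, -0.0]
force: [-0.0, -0.7, -0.8]
opening: 0.0004
gripper_force: 0.0
```

Emit:
send_rows([
  [[1,0.0075,0.0007,-0.013,0],[1,0.015,0.0014,-0.026,0],[1,0.0225,0.002,-0.039,0],[1,0.0225,0.002,-0.039,0]],
])

```text
t: 3.57
tool_pos: [0.5739, -0.0472, 0.1804]
orientation: [0.138, -3.138, -0.0]
force: [0.1, 0.3, -1.3]
opening: 0.0005
gripper_force: 0.0
```

Emit:
send_rows([
  [[1,0.0075,0.0007,-0.013,0],[1,0.015,0.0014,-0.026,0],[1,0.015,0.0014,-0.026,0]],
])

```text
t: 3.82
tool_pos: [0.5769, -0.0468, 0.1751]
orientation: [0.138, -3.138, -0.0]
force: [-0.5, 0.2, -0.2]
opening: 0.0006
gripper_force: 0.0
```

No contact where I expected it, so I'll look.

```bash
python3 - <<'E'
from h import *
from m import fit
o=[]
for n in("wrist","scene"):
    p,d=viewer.read_camera(n);P=cloud(n,p,d);np.save(n+"2.npy",P)
    if n=="wrist":cv2.imwrite("pics/w2.png",p);o.append(cv2.resize(p[150:330,130:350],(440,360),interpolation=2));fit(p,P,n)
    else:o.append(cv2.resize(p[130:260,170:290],(332,360),interpolation=2))
cv2.imwrite("pics/c2.png",cv2.hconcat(o))
E
```

```text
wrist n [-0.5   -0.047  0.865] yaw 5.39 rect ((0.6038457155227661, -0.08895900845527649), (0.10307829082012177, 0.21562232077121735), 5.380560874938965)
 face Y ext [-0.249  -0.0353] U ext [0.5092 0.6276] N -0.201
  red 3359 h pct [0.0346 0.043  0.1043]
   h 0.025 0.042 1219 Y [-0.1263 -0.0867 -0.0684] U [0.5535 0.5731 0.5932] rect [array([ 0.5727, -0.0972]), array([0.06  , 0.0458]), np.float64(89.1319)]
   h 0.05 0.075 1117 Y [-0.1073 -0.0992 -0.0912] U [0.5499 0.5638 0.5766] rect [array([ 0.5635, -0.0994]), array([0.0296, 0.0159]), np.float64(7.4801)]
  green 1086 h pct [0.0143 0.0207 0.0227]
   h 0.008 0.03 1082 Y [-0.2138 -0.2012 -0.1893] U [0.5663 0.5784 0.5899] rect [array([ 0.5786, -0.2023]), array([0.0271, 0.0274]), np.float64(62.7202)]
 Y origin: world pt = u*U+y*Y+n*N [0.8626 0.077  0.5   ] [-0.0889  0.996   0.    ] [-0.498  -0.0444  0.866 ]
```

View pics/c2.png

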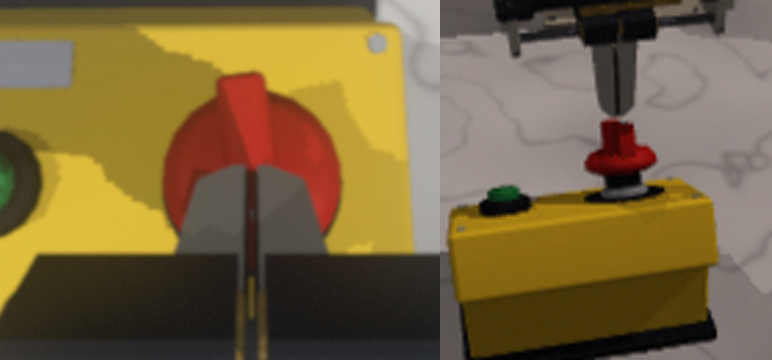

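The scene crop shows the tapered fingertips at about full-image pixel (234,171), apparently just above the rib, and the head still up. I'll measure the gap.

```bash
python3 - <<'E'
from h import *
s=telemetry.read_state();print(s["t"],s["tool_pos"],s["force"],s["q"].round(3) if hasattr(s["q"],'round') else s["q"])
P=np.load("scene2.npy")
for v in range(160,184,2):print(v,P[v,234].round(4),P[v,231].round(4))
c=viewer.calibration("scene");E=np.linalg.inv(c["extrinsics"]);K=np.array(c["camera_matrix"])
for z in(.175,.158,.173,.188):
    q=E@np.r_[s["tool_pos"][:2],z,1];print(z,K[0,0]*q[0]/-q[2]+K[0,2],K[1,2]+K[1,1]*q[1]/q[2])
W=np.load("wrist2.npy");p=cv2.imread("pics/w2.png")
for v in(228,232,236,240,250):print("w",v,[W[v,u].round(3).tolist() for u in(235,245,255,265,275)])
E
```

```text
3.9167 [ 0.57691612 -0.04688193  0.17566466] [-0.80547474  0.0057995   0.8288257 ] [-0.17   0.091  1.591 -0.     1.46  -1.828]
160 [ 0.5825 -0.0438  0.2182] [ 0.5876 -0.0511  0.2221]
162 [ 0.5835 -0.0441  0.2133] [ 0.5845 -0.0511  0.2145]
164 [ 0.5834 -0.0442  0.2076] [ 0.5846 -0.0513  0.209 ]
166 [ 0.5846 -0.0445  0.2029] [ 0.5882 -0.0517  0.2058]
168 [ 0.5815 -0.0444  0.1951] [ 0.5865 -0.0518  0.199 ]
170 [ 0.5838 -0.0448  0.1909] [ 0.5852 -0.052   0.1925]
172 [ 0.3143 -0.0271 -0.0013] [ 0.3183 -0.0371  0.0023]
174 [ 0.5887 -0.0454  0.1828] [ 0.5746 -0.0518  0.1735]
176 [ 0.6017 -0.0464  0.1862] [ 1.3263 -0.0939  0.6988]
178 [ 0.6033 -0.0467  0.1815] [ 0.5855 -0.0528  0.1695]
180 [ 0.604  -0.0469  0.1763] [ 0.5855 -0.053   0.1636]
182 [ 0.6089 -0.0474  0.1741] [ 0.5861 -0.0532  0.158 ]
0.175 233.07310771243073 173.90716252110477
0.158 233.28957161815993 179.61268818958618
0.173 233.098827887383 174.58509133281015
0.188 232.90424343822986 169.456261352632
w 228 [[0.581, -0.06, 0.15], [0.572, -0.053, 0.17], [0.572, -0.047, 0.17], [0.57, -0.041, 0.172], [0.578, -0.033, 0.151]]
w 232 [[0.583, -0.06, 0.153], [0.574, -0.053, 0.171], [0.573, -0.047, 0.171], [0.573, -0.041, 0.172], [0.581, -0.033, 0.151]]
w 236 [[0.586, -0.06, 0.153], [0.568, -0.053, 0.189], [0.569, -0.048, 0.187], [0.567, -0.042, 0.19], [0.583, -0.033, 0.153]]
w 240 [[0.569, -0.058, 0.195], [0.568, -0.053, 0.195], [0.569, -0.048, 0.191], [0.568, -0.042, 0.194], [0.567, -0.037, 0.195]]
w 250 [[0.569, -0.058, 0.206], [0.568, -0.053, 0.206], [0.569, -0.048, 0.204], [0.567, -0.043, 0.207], [0.567, -0.038, 0.206]]
```

The real tips sit about 12 mm above the reported TCP, a 9 mm gap to the rib measured along the axis. I'll shift down-slope to centre the contact on the axis, then press in.

Emit:
send_rows([
  [[1,-0.06,-0.003,-0.035,0],[1,-0.06,-0.003,-0.035,0],[1,-0.045,0,-0.061,0],[1,-0.0375,0,-0.074,0],[1,-0.0375,0,-0.074,0]],
])

```text
t: 4.33
tool_pos: [0.57, -0.0469, 0.161]
orientation: [-0.138, 3.138, -0.0]
force: [-2.2, -0.6, 3.9]
opening: 0.0005
gripper_force: 2.2
```

Emit:
send_rows([
  [[1,0.0075,0.0007,-0.013,0],[1,0.015,0.0014,-0.026,0],[1,0.0225,0.002,-0.039,0],[1,0.0225,0.002,-0.039,0]],
])

```text
t: 4.67
tool_pos: [0.5744, -0.0465, 0.1535]
orientation: [-0.138, 3.138, -0.0]
force: [-2.3, 0.8, 5.9]
opening: 0.0005
gripper_force: 3.2
```

Emit:
send_rows([
  [[1,0.005,0.0005,-0.0087,0],[1,0.01,0.001,-0.0174,0],[1,0.01,0.001,-0.0174,0]],
])

```text
t: 4.92
tool_pos: [0.576, -0.0466, 0.1522]
orientation: [0.138, -3.138, 0.001]
force: [-11.8, 0.6, 18.3]
opening: 0.0002
gripper_force: 10.7
```

Emit:
send_rows([
  [[1,0.005,0.0005,-0.0087,0],[1,0.005,0.0005,-0.0087,0]],
])

```text
t: 5.08
tool_pos: [0.5767, -0.0467, 0.152]
orientation: [0.138, -3.138, 0.002]
force: [-20.2, -0.1, 28.4]
opening: 0.0005
gripper_force: 17.4
```

It hit the stop at about 35 N. Retracting along the axis.

Emit:
send_rows([
  [[1,-0.05,-0.005,0.087,0],[1,-0.15,-0.013,0.26,0],[1,-0.2,-0.02,0.35,0],[1,-0.2,-0.02,0.35,0],[1,-0.2,-0.02,0.35,0],[1,-0.2,-0.02,0.35,0]],
])

```text
t: 5.58
tool_pos: [0.5371, -0.0501, 0.2173]
orientation: [0.138, -3.138, -0.0]
force: [0.3, 0.8, -1.5]
opening: 0.0001
gripper_force: 0.0
```

```bash
cat > look.py <<'E'
import sys
from h import *
from m import fit
s=telemetry.read_state();print(s["t"],s["tool_pos"],s["force"],s["opening"])
p,d=viewer.read_camera("wrist");P=cloud("wrist",p,d);cv2.imwrite(f"pics/{sys.argv[1]}.png",p);np.save(sys.argv[1]+".npy",P);fit(p,P,"wrist")
E
python3 look.py w3
```

```text
5.5833 [ 0.53712783 -0.05012082  0.21729336] [ 0.26242869  0.83431814 -1.45303681] 0.00012356714708432285
wrist n [-0.499 -0.048  0.865] yaw 5.47 rect ((0.6003678441047668, -0.08906330168247223), (0.09745942801237106, 0.21562106907367706), 5.226471900939941)
 face Y ext [-0.2488 -0.0351] U ext [0.5079 0.6189] N -0.2017
  red 377 h pct [0.0231 0.0554 0.1859]
   h 0.008 0.03 109 Y [-0.128  -0.0787 -0.0662] U [0.5495 0.5642 0.5756] rect [array([ 0.5609, -0.0968]), array([0.0621, 0.0295]), np.float64(88.2779)]
   h 0.025 0.042 78 Y [-0.1265 -0.081  -0.0674] U [0.5498 0.5557 0.574 ] rect [array([ 0.5603, -0.0963]), array([0.06  , 0.0265]), np.float64(85.7535)]
   h 0.05 0.075 175 Y [-0.1082 -0.0992 -0.093 ] U [0.5485 0.5523 0.5818] rect [array([ 0.5767, -0.1009]), array([0.0156, 0.0577]), np.float64(88.8345)]
  green 763 h pct [0.0116 0.0206 0.0227]
   h 0.008 0.03 761 Y [-0.2145 -0.2013 -0.1891] U [0.5647 0.5772 0.5894] rect [array([ 0.5771, -0.2034]), array([0.0269, 0.0303]), np.float64(2.4516)]
 Y origin: world pt = u*U+y*Y+n*N [0.8626 0.077  0.5   ] [-0.0889  0.996   0.    ] [-0.498  -0.0444  0.866 ]
```

The head now sits 11 mm lower, so it is latched with the arm clear. The turn is next: I'll push the up-slope half of the rib from its +Y side with the closed fingertip, moving along an arc around the axis.

```bash
cat > arc.py <<'E'
from h import *
import sys
C=np.array([.5853,-.0451,.1448]);U=np.array([.8626,.077,.5]);Y=np.array([-.089,.996,0])
def pt(a,r,dz=0):
    a=np.radians(a);return C+r/1e3*(np.cos(a)*U-np.sin(a)*Y)+[0,0,dz]
E
python3 - <<'E'
from arc import *
s=np.array(telemetry.read_state()["tool_pos"]);f=lambda p,b:((p-b)/.2).round(4).tolist()
print("hover",f(pt(-75,34,.04),s));h=pt(-75,34,.04)
print("down",f(pt(-75,34),h));b=pt(-75,34)
for a,r in[(-70,31),(-60,28),(-50,27)]+[(x,27) for x in range(-42,118,8)]:print(a,r,f(pt(a,r),b))
E
```

```text
hover [0.2662, 0.1915, -0.1367]
down [0.0, 0.0, -0.2]
-70 31 [0.0094, -0.0178, 0.0045]
-60 28 [0.0263, -0.0408, 0.013]
-50 27 [0.0423, -0.0573, 0.0214]
-42 27 [0.0552, -0.0692, 0.0282]
-34 27 [0.0665, -0.0831, 0.034]
-26 27 [0.0761, -0.0987, 0.0387]
-18 27 [0.0837, -0.1155, 0.0422]
-10 27 [0.0893, -0.1334, 0.0445]
-2 27 [0.0926, -0.1519, 0.0455]
6 27 [0.0937, -0.1707, 0.0451]
14 27 [0.0926, -0.1894, 0.0435]
22 27 [0.0891, -0.2077, 0.0406]
30 27 [0.0835, -0.2252, 0.0365]
38 27 [0.0758, -0.2415, 0.0312]
46 27 [0.0662, -0.2564, 0.0249]
54 27 [0.0548, -0.2696, 0.0177]
62 27 [0.0419, -0.2808, 0.0097]
70 27 [0.0278, -0.2897, 0.0011]
78 27 [0.0126, -0.2963, -0.008]
86 27 [-0.0032, -0.3003, -0.0173]
94 27 [-0.0195, -0.3018, -0.0267]
102 27 [-0.0358, -0.3006, -0.036]
110 27 [-0.0519, -0.2968, -0.0451]
```

Emit:
send_rows([
  [[1,0.266,0.19,-0.137,0],[1,0.266,0.19,-0.137,0],[1,0.266,0.19,-0.137,0],[1,0.266,0.19,-0.137,0],[1,0.266,0.19,-0.237,0],[1,0.266,0.19,-0.337,0],[1,0.266,0.19,-0.337,0],[1,0.266,0.19,-0.337,0]],
])

```text
t: 6.3
tool_pos: [0.5887, -0.0126, 0.1495]
orientation: [0.137, -3.135, -0.0]
force: [0.2, 0.8, 1.4]
opening: 0.0005
gripper_force: 0.0
```

Emit:
send_rows([
  [[1,0.0094,-0.018,0.0045,0],[1,0.026,-0.041,0.013,0],[1,0.042,-0.057,0.021,0],[1,0.055,-0.069,0.028,0],[1,0.0665,-0.083,0.034,0],[1,0.076,-0.099,0.039,0],[1,0.084,-0.1155,0.042,0],[1,0.084,-0.1155,0.042,0]],
])

```text
t: 6.97
tool_pos: [0.6074, -0.0359, 0.1594]
orientation: [-0.138, 3.138, -0.0]
force: [-1.4, 2.8, 2.2]
opening: 0.0004
gripper_force: 1.6
```

It is pushing the rib with about 3 N. Continuing the arc.

Emit:
send_rows([
  [[1,0.0056,-0.018,0.0023,0],[1,0.009,-0.036,0.0033,0],[1,0.01,-0.055,0.003,0],[1,0.009,-0.074,0.0013,0],[1,0.0054,-0.092,-0.0016,0],[1,0,-0.11,-0.0057,0],[1,-0.008,-0.126,-0.011,0],[1,-0.0175,-0.141,-0.0173,0],[1,-0.0175,-0.141,-0.0173,0]],
])

```text
t: 7.72
tool_pos: [0.6031, -0.0646, 0.1553]
orientation: [0.137, -3.138, 0.001]
force: [1.3, -0.9, 0.7]
opening: 0.0005
gripper_force: 0.7
```

```bash
python3 look.py w4 | grep -v green; python3 -c "
import cv2
p=cv2.imread('pics/w4.png');cv2.imwrite('pics/c4.png',cv2.resize(p[130:330,110:370],(780,600),interpolation=2))"
```

```text
7.7167 [ 0.60314846 -0.06462117  0.15533989] [ 1.26421314 -0.88360041  0.70024513] 0.0005422110404874297
wrist n [-0.499 -0.047  0.865] yaw 5.36 rect ((0.6072307825088501, -0.0887683629989624), (0.10910828411579132, 0.21568816900253296), 5.437682151794434)
 face Y ext [-0.249  -0.0354] U ext [0.5096 0.6351] N -0.2012
  red 5840 h pct [0.0227 0.0362 0.0589]
   h 0.008 0.03 642 Y [-0.1271 -0.0845 -0.0689] U [0.5551 0.5958 0.6075] rect [array([ 0.5759, -0.0961]), array([0.062 , 0.0526]), np.float64(57.0918)]
   h 0.025 0.042 2834 Y [-0.1211 -0.0924 -0.0713] U [0.554  0.5859 0.6046] rect [array([ 0.5758, -0.0962]), array([0.06  , 0.0523]), np.float64(57.6427)]
   h 0.05 0.075 2696 Y [-0.1256 -0.0968 -0.071 ] U [0.5678 0.5776 0.5896] rect [array([ 0.586 , -0.0964]), array([0.0338, 0.0588]), np.float64(10.6994)]
   h 0.008 0.03 1214 Y [-0.2142 -0.2021 -0.1906] U [0.5661 0.5777 0.5895] rect [array([ 0.5774, -0.2042]), array([0.0295, 0.0257]), np.float64(87.834)]
 Y origin: world pt = u*U+y*Y+n*N [0.8626 0.077  0.5   ] [-0.0889  0.996   0.    ] [-0.498  -0.0444  0.866 ]
```

View pics/c4.png

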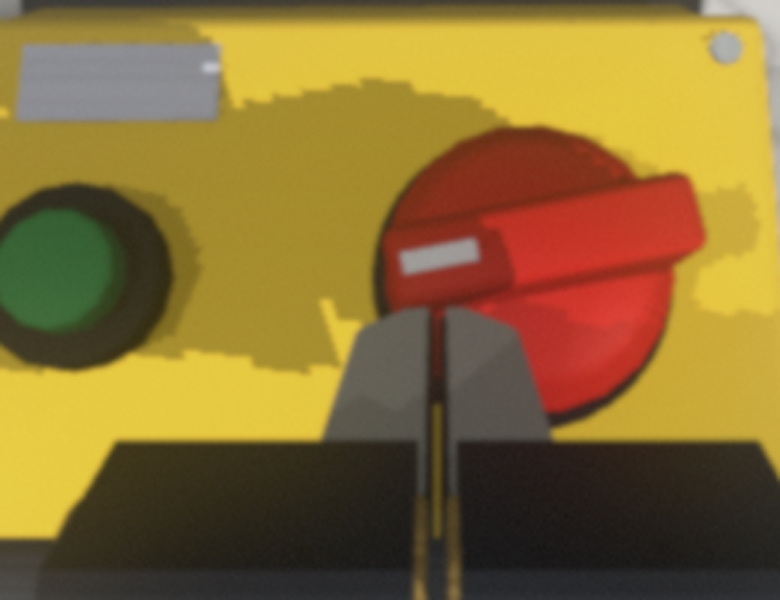

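The crop shows the rib nearly crosswise: its marked end is at crop (400,260) with the fingertip behind it, θ≈80°, still latched. Continuing.

Emit:
send_rows([
  [[1,-0.0114,-0.013,-0.007,0],[1,-0.024,-0.024,-0.015,0],[1,-0.038,-0.033,-0.024,0],[1,-0.0536,-0.04,-0.033,0],[1,-0.0694,-0.044,-0.042,0],[1,-0.0857,-0.0454,-0.0516,0],[1,-0.0857,-0.0454,-0.0516,0]],
])

```text
t: 8.35
tool_pos: [0.5859, -0.0732, 0.1452]
orientation: [-0.137, 3.138, -0.001]
force: [3.1, -1.8, 2.6]
opening: 0.0005
gripper_force: 2.3
```

```bash
python3 look.py w5 | grep -v green; python3 -c "
import cv2
p=cv2.imread('pics/w5.png');cv2.imwrite('pics/c5.png',cv2.resize(p[130:330,110:370],(520,400),interpolation=2))"
```

```text
8.35 [ 0.58594742 -0.07318304  0.1451817 ] [ 3.070689   -1.81334213  2.55739101] 0.0005062690488632098
wrist n [-0.498 -0.047  0.866] yaw 5.4 rect ((0.6115532517433167, -0.08837942779064178), (0.11880596727132797, 0.21545769274234772), 5.668501377105713)
 face Y ext [-0.2492 -0.0356] U ext [0.509  0.6446] N -0.2013
  red 4793 h pct [0.0365 0.0651 0.142 ]
   h 0.025 0.042 737 Y [-0.1255 -0.0794 -0.0688] U [0.5516 0.5634 0.583 ] rect [array([ 0.5633, -0.0944]), array([0.0607, 0.0279]), np.float64(73.4582)]
   h 0.05 0.075 2885 Y [-0.1207 -0.0982 -0.0773] U [0.5573 0.5779 0.5922] rect [array([ 0.5769, -0.0979]), array([0.0569, 0.0163]), np.float64(46.2977)]
   h 0.008 0.03 1374 Y [-0.2138 -0.2015 -0.1902] U [0.5657 0.5785 0.5899] rect [array([ 0.5778, -0.2023]), array([0.027, 0.027]), np.float64(41.167)]
 Y origin: world pt = u*U+y*Y+n*N [0.8626 0.077  0.5   ] [-0.0889  0.996   0.    ] [-0.498  -0.0444  0.866 ]
```

View pics/c5.png

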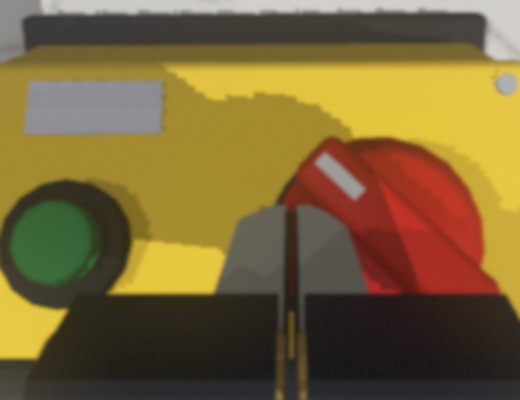

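The rim is back at h≈0.036 and the rib at 0.065, so the head has sprung up at θ≈134°. I'll back off upward and away.

Emit:
send_rows([
  [[1,0.01,-0.015,0.01,0],[1,0.01,-0.015,0.1,0],[1,0.01,-0.015,0.3,0],[1,-0.1,-0.015,0.5,0],[1,-0.3,-0.015,0.7,0],[1,-0.3,-0.015,0.7,0],[1,-0.3,-0.015,0.7,0],[1,-0.3,-0.015,0.7,0],[1,-0.3,-0.015,0.7,0]],
])

```text
t: 9.15
tool_pos: [0.5259, -0.0754, 0.2833]
orientation: [0.138, -3.136, -0.001]
force: [-0.6, -0.2, -0.4]
opening: 0.0007
gripper_force: 0.0
```

```bash
python3 look.py w6
```

```text
9.15 [ 0.52593738 -0.07542309  0.28333544] [-0.55187543 -0.21871589 -0.42038083] 0.0006576922147254417
wrist n [-0.499 -0.047  0.865] yaw 5.42 rect ((0.6112194657325745, -0.08822087943553925), (0.11859187483787537, 0.21535302698612213), 5.431098461151123)
 face Y ext [-0.249  -0.0354] U ext [0.5079 0.6139] N -0.2017
  red 1301 h pct [0.0359 0.0643 0.2078]
   h 0.025 0.042 286 Y [-0.1239 -0.0805 -0.0689] U [0.5501 0.5647 0.602 ] rect [array([ 0.5702, -0.0917]), array([0.0593, 0.04  ]), np.float64(49.5461)]
   h 0.05 0.075 689 Y [-0.1207 -0.0915 -0.0758] U [0.5559 0.5785 0.5995] rect [array([ 0.5766, -0.0973]), array([0.0572, 0.0162]), np.float64(46.3213)]
  green 487 h pct [0.0117 0.0207 0.0225]
   h 0.008 0.03 487 Y [-0.2148 -0.2016 -0.1895] U [0.5655 0.5777 0.5897] rect [array([ 0.5768, -0.2029]), array([0.0289, 0.0264]), np.float64(53.7091)]
 Y origin: world pt = u*U+y*Y+n*N [0.8626 0.077  0.5   ] [-0.0889  0.996   0.    ] [-0.498  -0.0444  0.866 ]
```

The head is up, with the rib top at about 65 mm and a turn of about 2.3 rad. The arm is clear and the green button is unmoved, so I'm handing in.

```bash
python3 -c "
from plant import order;print(order.close_job())"
```

```text
the job is handed in; nothing more can be done
None
```

I pressed the stop head until it latched by itself, then twisted it clockwise about 2.3 rad until it sprang back up. It was left up with the arm clear, the green button unpressed and the other items untouched; the job is handed in at about 9 s, but no verdict was returned.

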